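Tuck the eyelet template under the sprung press arm

TASK

Pick up the beech eyelet template by its upright grip and slide it, beech plate level and grip end last, in under the brass bridge bar and the red sprung lip of the template holder, so that it lies flat on top of the pile, fully home against the back stops, with the press arm holding it down. Let go of it there; the pile stays in the holder, and everything else on the bench stays where it is.

Things in the scene. Friction and masses are not known exactly. Their poses are not given: they have to be found in the camera images.
- beech_template: The item to tuck in: pale beech plate 150 (x) x 80 (y) x 8 mm (z) with ten copper eyelets on top, about 0.14 kg (varies). Origin: centre of its underside. Its x axis points to the front end, which goes in first; the dark grip stands at the rear end. It starts flat on the bench beside the holder, to the robot's left or right, rear end and grip pointing away from the robot and to its left (yaw -2.8 to -1.9 rad).
- grip (a point): Point inside the beech template's upright dark walnut grip block: x = -61, y = 0, z = 33 mm in the template. The block is 28 (x) x 16 (y) x 45 mm tall, flush with the plate's rear end, from 8 to 53 mm above the plate's underside. Take it across its 16 mm thickness (along y).
- front_edge (a point): Middle of the beech template's front edge, at its underside (x = +75 mm, y = 0, z = 0 in the template).
- holder: Template holder, fixed: wooden base 200 (x) x 190 (y) x 12 mm. Origin: centre of the base's underside, at bench level. Mouth towards -x; its x axis points into it, back towards the robot and to its right (yaw -2.4 to -1.7 rad). A pile of two loose plates lies on the base, top at z = 24 mm. Low side fences (x -20 to 80 mm, top z = 36 mm) have inner faces at y = +-56 mm.
- stop (a point): Point midway between the holder's two steel back stops: x = 70, y = 0, z = 24 mm in the holder (pile-top level). The stops' faces are at x = 70 mm, |y| 22 to 52 mm, top z = 46 mm. The template's front edge comes here.
- bar (a point): Middle of the underside of the brass bridge bar over the holder's mouth (x = -72, z = 145 mm in the holder). Bar 16 mm square; posts' inner faces y = +-80, outer +-94 mm. With the template home its grip is at x = -66 mm, right under the bar: an upright gripper's body would strike it, so tilt the tool 30 to 45 degrees, body leaning out of the mouth (holder's -x), fingertips pointing in and down.
- press_arm (a joint): Sprung arm of the holder, hinged along y at x = 85, z = 44 mm, reaching to -x along y = 0. 0 = down, red foot (44 mm wide, at x = 12 mm) on the pile; grows as it rises (0 to 0.8 rad; about 0.11 on the 8 mm template). It springs down with 4 to 5 N. Ahead of the foot a red lip slopes up 24 degrees: a plate slid in along the pile lifts the arm by itself, pushed with about 10 N.
- lip (a point): Free front end of the red lip on the press arm, with the arm down at x = -26, z = 42 mm in the holder (underside z = 41): a plate's front edge must pass below it.
- steel_plate: Lower plate of the pile, bright steel 125 x 80 x 6 mm, 0.45 kg, loose in the holder; origin at the centre of its underside.
- fibre_plate: Upper plate of the pile, black fibreboard 125 x 80 x 6 mm, 0.09 kg, loose on the steel plate; origin at the centre of its underside, starting at about x = 5, y = 0 mm in the holder; its front edge 2 to 3 mm short of the back stops.
- blue_template: Bystander: a blue plastic template of the same shape and size as the beech one, lying on the other side of the holder; to be left alone.
- last: Bystander: a beech shoe last, about 250 mm long, 115 mm tall at its heel, loose at the left side.
- tin: Bystander: a round open tin of copper grommets, 90 mm across, 35 mm tall, loose.
- pliers: Bystander: steel snap pliers, 180 mm long, lying loose at the near right.
- hammer: Bystander: a hammer lying loose at the back right.
- finish: Bystander: a lidded jar, 60 mm across, 120 mm tall, loose at the right side.
- anvil: Bystander: a black iron anvil about 200 mm long, 120 mm tall, fixed, behind the left template place.
Things that resemble listed ones, but are neither listed nor needed, are in the scene too. Leave any turquoise look-alike of the beech_template alone.

How it is judged:
At the end, for the whole second after the job is handed in: Beech template flat (3 degrees) on the pile, front edge within 8 mm of the back stops, within 18 mm of the middle line and 8 degrees of square; press arm raised on it (0.08 to 0.16 rad); released, at rest; both pile plates flat in place beneath, centres within 22 mm of the holder's (x of front_edge in the frame of holder between 0.062 and 0.076 m and y of front_edge in the frame of holder between -0.018 and 0.018 m and z of front_edge in the frame of holder between 0.02 and 0.028 m and angle between the x axis of beech_template and the x axis of holder, either way round below 0.14 rad and angle between beech_template's own z axis and vertical below 0.05 rad and value of joint press_arm between 0.08 and 0.16 rad and contact force between beech_template and the fingers below 0.1 N and linear speed of beech_template below 0.01 m/s and horizontal distance between each of fibre_plate, steel_plate and holder below 0.022 m and z of fibre_plate in the frame of holder between 0.015 and 0.021 m and z of steel_plate in the frame of holder below 0.015 m); the robot touches nothing.
It fails at once if the blue template is moved more than 30 mm (distance of blue_template from where it was at the start of the episode above 0.03 m).
It fails at once if the last, tin, pliers, hammer or jar is moved more than 30 mm (distance of any of last, tin, pliers, hammer, finish from where it was at the start of the episode above 0.03 m).
It also fails if it takes over 48 s, if anything falls off the work surface, if the arm or the gripper's body presses on something with over 40 N, if the wrist force passes 120 N, or if a joint passes its speed limit or range.

ROBOT

A 6-joint arm with a two-finger parallel gripper is mounted at the origin on the work surface. World frame = base frame: x ahead of the robot, y to its left, z up, the work surface at z = 0. Lengths are in m, angles in rad, forces in N, time in s.
With the tool pointing down it reaches from about 0.375 to 0.975 m from the base axis. Payload 3.8 kg.
Tool frame: the origin (TCP) lies midway between the tips of the shut fingers; the grasp point (between the pads) lies behind it (env.grip_depth is the z of the grasp point in the tool frame, in m); z points along the fingers, y is the line along which they close (so a half turn about z gives the same grasp; the last joint's range is limited). The gripper opens to 85 mm and grips with 20 to 120 N. Pads are 22 mm wide; open, the fingers measure 114 mm over their backs; the gripper's body (76 mm by 85 mm) begins 54 mm behind the grasp point. The pads swing forward as they close: fully open they stand 13 mm farther back than shut.
Start: joints at [1.17, 0.264, 1.604, -0, 1.274, -0.037], TCP at [0.24, 0.631, 0.231] pointing down, gripper open.
Joint ranges: [-2.63, 2.63], [-0.94, 2.18], [0.31, 2.57], [-1.31, 4.45], [0, 2.66], [-2.55, 2.55]. Speed limits (rad/s): [2.57, 2.57, 3.14, 3.14, 3.14, 3.14].

INTERFACE

Orientations are given as a unit quaternion [w, x, y, z].
In Python, from workcell import env, snapshot gives the robot as it stands.
- The arm moves only by the tool send_rows, never from a script. Its argument "rows" is a list of rows, each a list of 7 numbers: the turn, a rotation vector about the tool's x, y, z in units of 8 degrees (1.0 is 8 degrees), then the shift along the tool's x, y, z in mm, then the opening, from 0 (shut) to 1 (fully open). In form: [[rx, ry, rz, dx, dy, dz, fingers], ...]. A call has 1 to 12 rows; each row shifts and turns the commanded pose from where the row before left it, along the tool's axes as they then stand; what a row does not reach is not made up. A row lasts 1/8 s, in which the tool goes at most 62.5 mm and 10.7 degrees, less where a joint would pass 70% of its speed; a pose out of reach is approached as far as the arm can. A call with a gripper value outside its range is refused whole. The fingers move at their own pace and stop on an object; the grip force is fixed at half the most. Time passes only in rows, so rows that do not move let the fingers close. It gives the time, the measured TCP pose, the force, the opening and the grip force at its end, in the units of the state.
- env.read_state(): the state, without advancing time (a new reading comes with each control period).
- snapshot(name): name is "scene" or "top" or "wrist"; returns a dict with "pixels" (400x640x3 uint8, blue, green, red), "camera_matrix" (3x3 intrinsics, pixels), "xyz" and "orientation" of the camera in the world. Camera axes: x right, y down, z forward; pixel columns grow to the right and rows downward; lengths in m; the calibration is good to about 2 mm. A picture is of the moment at which its call begins. There is no depth.
- env.close_job(): hands the job in; it is judged then, once.
The state is a dict: "t": time; "q": joint angles; "dq": joint speeds; "joint_torque": joint torques, N m; "tcp_pos": TCP position; "eef_rot": TCP orientation; "ft_force": force on the tool from outside, world axes, zero at the start; "wrist_torque": the same for the moment, N m; "opening": finger opening in m; "finger_force": force on a finger pad.
Only numpy, scipy, OpenCV 4.12 (cv2) and the standard library are available. Lean on these libraries where they do the work, as an engineer would, in place of code of your own. Each camera call takes 0.05 s, during which the arm holds its last target. There are 200 camera calls.

## Working session

There is one attempt and no reset: what is moved stays moved. The work goes in short steps, Python scripts to look and compute and a tool call to move; the robot and the scene stay as the last step left them, time stands still between calls to the robot, and variables do not carry over. Pictures are saved under pics/ and viewed, at most 10 in all, crops included, and the job is handed in when it is done.

Besides the shell and the picture viewer there is one more tool, called after ">>>" by a JSON object that holds its "method" and its "body", one argument or row to a line. send_rows: Moves the arm, as the interface text tells. Its arguments: {"type":"object","properties":{"rows":{"type":"array","items":{"type":"array","items":{"type":"number"}}}},"required":["rows"]}

```bash
mkdir -p pics; ls
python3 - <<'E'
from workcell import env,snapshot
import cv2,numpy as np,pickle
for n in("scene","top"):
    s=snapshot(n);cv2.imwrite(f"pics/{n}0.png",s["pixels"]);pickle.dump(s,open(n+".pkl","wb"))
    print(n,s["camera_matrix"],s["xyz"],s["orientation"])
print(env.read_state(),env.grip_depth)
E
```

```text
pics
scene [[511.07426585   0.         312.92296143]
 [  0.         511.07426585 204.59049118]
 [  0.           0.           1.        ]] [1.2364039  0.99901175 0.96608275] [-0.14381524  0.25693931  0.83521579 -0.46445016]
top [[401.92251551   0.         319.34662863]
 [  0.         401.92251551 204.24898169]
 [  0.           0.           1.        ]] [ 0.234586   -0.08853511  1.55866923] [-0.05994002  0.71205317 -0.69654556  0.06489816]
{'t': 0.1, 'q': array([ 1.17008047e+00,  2.64659849e-01,  1.60530301e+00,  1.65747921e-05,
        1.27371472e+00, -3.69451163e-02]), 'dq': array([-0.00066153, -0.00060681, -0.0023523 , -0.00097094, -0.00260662,
       -0.00071427]), 'joint_torque': array([ 6.62115071e-04, -5.16702390e+01, -3.68590450e+01,  4.75348281e-05,
        6.22172389e-03, -4.70853948e-06]), 'tcp_pos': array([0.23991839, 0.63017731, 0.23006323]), 'eef_rot': array([-2.34039709e-04,  1.80886458e-01,  9.83503433e-01, -1.01588457e-03]), 'ft_force': array([ 0.13333561, -0.38536175, -0.13315462]), 'wrist_torque': array([-0.01475096,  0.03870648, -0.02687985]), 'finger_force': 0.0, 'opening': 0.08528049131283591} -0.0187
```

View pics/scene0.png

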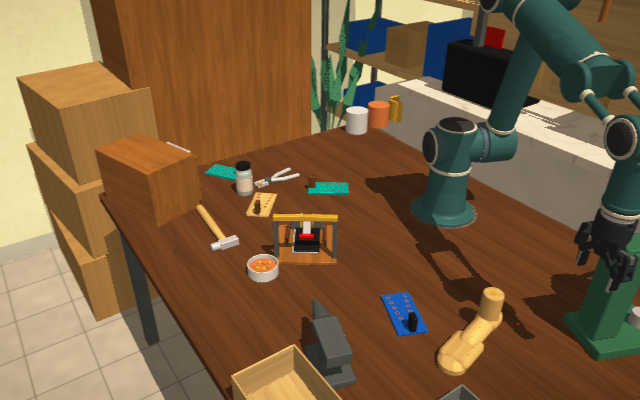

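View pics/top0.png

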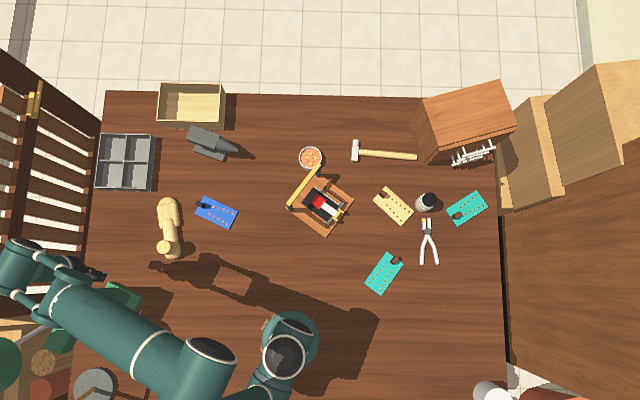

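In the top view the beech template is at about (393,205), the blue one at (217,212), and the turquoise look-alikes at (467,209) and (384,274). The holder is at (320,207), with its mouth towards the upper left. Only the plate at (393,205) is pale beech, so I'll confirm it in an enlarged crop.

Run:
```python
import cv2,pickle
s=pickle.load(open("top.pkl","rb"))["pixels"]
a=cv2.resize(s[155:255,275:435],None,fx=5,fy=5,interpolation=cv2.INTER_CUBIC)
cv2.imwrite("pics/crop_top.png",a)
s=pickle.load(open("scene.pkl","rb"))["pixels"]
a=cv2.resize(s[180:280,235:355],None,fx=6,fy=6,interpolation=cv2.INTER_CUBIC)
cv2.imwrite("pics/crop_scene.png",a)
```

```text
(no output)
```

View pics/crop_top.png

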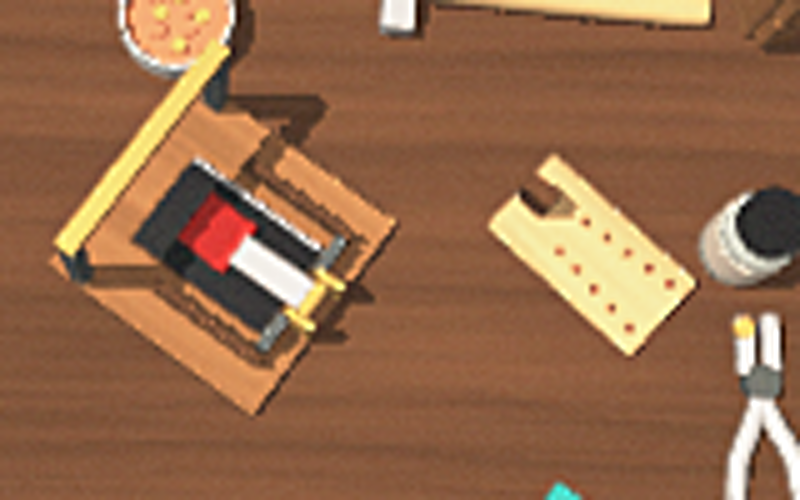

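View pics/crop_scene.png

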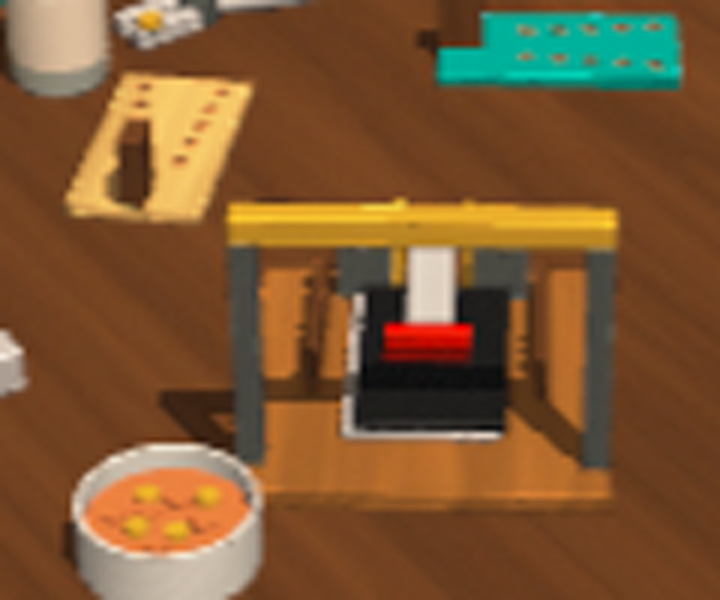

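The crop confirms it: pale beech with copper eyelets and a dark grip at the rear, centre around (593,255) in the crop. Next I'll fit the poses from corners in both views.

```bash
cat > h.py <<'E'
import numpy as np,pickle,cv2
from scipy.optimize import least_squares
from scipy.spatial.transform import Rotation as R
def q2R(q): return R.from_quat([q[1],q[2],q[3],q[0]])
def proj(s,P):
    c=(np.atleast_2d(P)-s["xyz"])@q2R(s["orientation"]).as_matrix()
    u=c@np.array(s["camera_matrix"]).T
    return u[:,:2]/u[:,2:]
def toW(p,P):
    P=np.atleast_2d(P);c,s=np.cos(p[2]),np.sin(p[2])
    return np.c_[p[0]+c*P[:,0]-s*P[:,1],p[1]+s*P[:,0]+c*P[:,1],P[:,2]]
def fit(obs,p0):
    f=lambda p:np.concatenate([(proj(s,toW(p,np.array(P)/1000))-np.array(u)).ravel() for s,P,u in obs])
    r=least_squares(f,p0,loss="soft_l1");return r.x,f(r.x).reshape(-1,2)
E
python3 - <<'E'
from h import *
np.set_printoptions(precision=3,suppress=True)
t=pickle.load(open("top.pkl","rb"));s=pickle.load(open("scene.pkl","rb"))
ct=lambda L:(np.array(L)+.5)/5-.5+[275,155]
cs=lambda L:(np.array(L)+.5)/6-.5+[235,180]
C=[(-75,40,8),(-75,-40,8),(75,40,8),(75,-40,8)]
b=[(t,C,ct([(555,153),(488,226),(697,285),(632,356)])),(s,C,cs([(67,207),(203,218),(125,75),(252,85)]))]
for o in([b[0]],[b[1]],b): print("beech",*fit(o,[.5,-.3,-2.3]))
h=[(t,[(100,95,12),(100,-95,12),(-72,94,161),(-72,-94,161)],ct([(400,222),(257,413),(222,46),(66,248)])),
(s,[(-100,-95,12),(-80,94,145),(-80,-94,145),(-80,87,12),(-80,-87,12)],cs([(612,488),(230,245),(617,248),(250,462),(595,467)]))]
for o in([h[0]],[h[1]],h): print("holder",*fit(o,[.5,-.1,-2.2]))
E
```

```text
beech [ 0.513 -0.386 -2.31 ] [[ 0.126  0.219]
 [-0.043 -0.012]
 [ 0.218 -0.362]
 [-0.306  0.142]]
beech [ 0.514 -0.385 -2.298] [[-0.08   0.019]
 [ 0.024 -0.156]
 [-0.029  0.185]
 [ 0.089 -0.036]]
beech [ 0.513 -0.386 -2.303] [[-0.102  0.271]
 [-0.178  0.128]
 [ 0.146 -0.481]
 [-0.28   0.109]
 [-0.236 -0.177]
 [-0.174 -0.282]
 [ 0.046  0.029]
 [ 0.13  -0.13 ]]
holder [ 0.516 -0.097 -2.185] [[-0.137 -0.266]
 [-0.167  0.468]
 [ 0.352 -0.603]
 [-0.052  0.355]]
holder [ 0.513 -0.1   -2.18 ] [[ 0.074  0.396]
 [-0.381 -0.168]
 [-0.105 -0.179]
 [ 0.34   0.148]
 [ 0.087 -0.218]]
holder [ 0.515 -0.098 -2.181] [[ 0.149 -0.028]
 [ 0.259  0.816]
 [ 0.562 -0.218]
 [ 0.304  0.863]
 [ 0.068  0.941]
 [-0.465  0.279]
 [-0.099  0.324]
 [ 0.265  0.624]
 [ 0.087  0.312]]
```

>>> {"method": "send_rows", "body": {
  "rows": [
    [0, 0, 0, 0, 0, -40, 1],
    [0, 0, 0, 0, 0, -40, 1],
    [0.63, 0, 0, 0, 0, 0, 1],
    [-0.63, 0, 0, 0, 0, 0, 1],
    [0, 0, 0.63, -58, 0, 0, 1],
    [0, 0, 0.63, -58, 0, 0, 1],
    [0, 0, 0.63, -58, 0, 0, 1],
    [0, 0, 0.63, -58, 0, 0, 1]
  ]
}}

```text
t: 1.1
tcp_pos: [0.4445, 0.5199, 0.3103]
eef_rot: [-0.0, 0.351, 0.936, -0.001]
ft_force: [0.5, 0.3, -0.5]
opening: 0.0857
finger_force: 0.0
```

>>> {"method": "send_rows", "body": {
  "rows": [
    [0, 0, 0.63, -58, 0, 0, 1],
    [0, 0, 0.63, -58, 0, 0, 1],
    [0, 0, 0.63, -58, 0, 0, 1],
    [0, 0, 0.63, -58, 0, 0, 1],
    [0, 0, 0.63, -58, 0, 0, 1],
    [0, 0, 0.63, -58, 0, 0, 1],
    [0, 0, 0.63, -58, 0, 0, 1],
    [0, 0, 0.63, -58, 0, 0, 1],
    [0, 0, 0.63, -58, 0, 0, 1],
    [0, 0, 0.63, -58, 0, 0, 1],
    [0, 0, 0, 0, 0, 0, 1]
  ]
}}

```text
t: 2.48
tcp_pos: [0.6921, 0.0128, 0.3103]
eef_rot: [-0.0, 0.718, 0.696, -0.001]
ft_force: [1.2, 0.6, -0.4]
opening: 0.0857
finger_force: 0.0
```

```bash
cat >> h.py <<'E'
from workcell import env,snapshot
BE=[.513,-.386,-2.303]; HO=[.5145,-.098,-2.182]
def Rt(yaw,a): # tool: z=(sin a,0,-cos a), y=+y local
    z=np.array([np.sin(a),0,-np.cos(a)]);y=np.array([0,1,0.]);x=np.cross(y,z)
    return R.from_euler("z",yaw)*R.from_matrix(np.c_[x,y,z])
def grasp2tcp(fr,P,a): # P grasp point in frame (mm)
    r=Rt(fr[2],a);return toW(fr,np.array(P)/1000)[0]+r.apply([0,0,.0187]),r
def cur():
    s=env.read_state();return s["tcp_pos"],q2R(s["eef_rot"]),s
def plan(p,r):
    p0,r0,_=cur()
    rv=np.degrees((r0.inv()*r).as_rotvec())/8
    print("rot units",rv.round(3),"|",np.linalg.norm(rv).round(2)," shift before rot",(r0.inv().apply(p-p0)*1000).round(1)," after",(r.inv().apply(p-p0)*1000).round(1),"world",((p-p0)*1000).round(1))
E
python3 - <<'E'
from h import *
np.set_printoptions(suppress=True)
p,r=grasp2tcp(BE,[-61,0,33],np.radians(45))
print(p); plan(p+r.apply([0,0,-.12]),r); print(cur()[2]["q"].round(2))
E
```

```text
[ 0.54493948 -0.35046802  0.0197771 ]
rot units [ 1.966 -5.374  4.763] | 7.45  shift before rot [-302.5  -81.   206.3]  after [-55.1 133.4 346.1] world [ -90.4 -300.2 -205.7]
[-0.02  0.26  1.46 -0.    1.42  0.01]
```

>>> {"method": "send_rows", "body": {
  "rows": [
    [0.28, -0.77, 0.68, 0, 0, 0, 1],
    [0.28, -0.77, 0.68, 0, 0, 0, 1],
    [0.28, -0.77, 0.68, 0, 0, 0, 1],
    [0.28, -0.77, 0.68, 0, 0, 0, 1],
    [0.28, -0.77, 0.68, 0, 0, 0, 1],
    [0.28, -0.77, 0.68, 0, 0, 0, 1],
    [0.28, -0.77, 0.68, 0, 0, 0, 1],
    [0, 0, 0, 0, 0, 0, 1]
  ]
}}

```text
t: 3.48
tcp_pos: [0.6923, 0.0194, 0.3062]
eef_rot: [0.157, 0.841, 0.381, -0.351]
ft_force: [-0.4, 0.4, -1.2]
opening: 0.0854
finger_force: 0.0
```

Run:
```python
from h import *
np.set_printoptions(suppress=True)
p,r=grasp2tcp(BE,[-61,0,33],np.radians(45))
plan(p+r.apply([0,0,-.12]),r); print(cur()[2]["q"].round(2),cur()[0])
```

```text
rot units [0.03  0.028 0.071] | 0.08  shift before rot [-61.6 135.6 347.5]  after [-61.6 137.6 346.7] world [ -90.7 -306.7 -201.6]
[ 0.21  0.68  1.06 -0.49  2.03  0.85] [0.6923486  0.01937409 0.30624677]
```

>>> {"method": "send_rows", "body": {
  "rows": [
    [0.03, 0.03, 0.07, 0, 0, 0, 1],
    [0, 0, 0, -34, 23, 34, 1],
    [0, 0, 0, -34, 23, 34, 1],
    [0, 0, 0, -34, 23, 34, 1],
    [0, 0, 0, -34, 23, 34, 1],
    [0, 0, 0, -34, 23, 34, 1],
    [0, 0, 0, -34, 23, 34, 1],
    [0, 0, 0, 36, 0, 36, 1],
    [0, 0, 0, 36, 0, 36, 1],
    [0, 0, 0, 36, 0, 36, 1],
    [0, 0, 0, 34, 0, 34, 1],
    [0, 0, 0, 0, 0, 0, 1]
  ]
}}

```text
t: 4.97
tcp_pos: [0.5994, -0.2885, 0.1074]
eef_rot: [0.154, 0.845, 0.375, -0.349]
ft_force: [-0.9, 0.4, 0.8]
opening: 0.0853
finger_force: 0.0
```

Run:
```python
from h import *
np.set_printoptions(suppress=True)
p,r=grasp2tcp(BE,[-61,0,33],np.radians(45))
plan(p,r); print(cur()[2]["q"].round(2),cur()[0])
s=snapshot("wrist"); im=s["pixels"].copy()
P=[(-75,40,8),(75,40,8),(75,-40,8),(-75,-40,8)]
G=[(-75,8,53),(-47,8,53),(-47,-8,53),(-75,-8,53)]
for L in(P,G): cv2.polylines(im,[np.round(proj(s,toW(BE,np.array(L)/1000))).astype(int)],True,(255,0,255),1)
cv2.imwrite("pics/w1.png",im)
```

```text
rot units [-0.022 -0.019 -0.016] | 0.03  shift before rot [  3.3   1.3 120.3]  after [  3.7   0.9 120.3] world [-54.5 -61.9 -87.7]
[-0.17  0.62  1.53 -0.64  1.5   0.79] [ 0.59941394 -0.2885296   0.10744217]
```

View pics/w1.png

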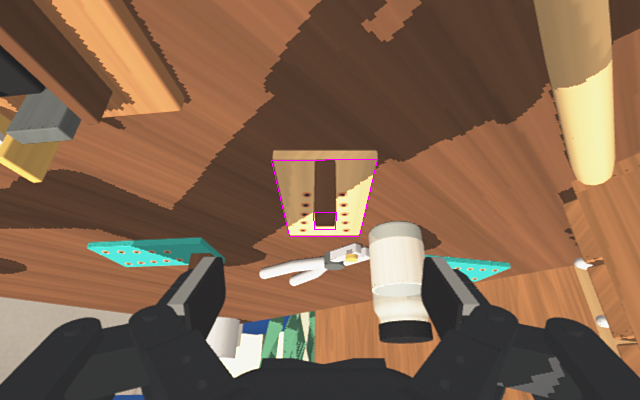

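The overlay sits on the beech plate's top face (273–378, 160–235) and on the grip, so the pose is good and the fingers straddle the grip. I'll advance and close.

>>> {"method": "send_rows", "body": {
  "rows": [
    [0, 0, 0, 3.5, 1, 30, 1],
    [0, 0, 0, 0, 0, 40, 1],
    [0, 0, 0, 0, 0, 30, 1],
    [0, 0, 0, 0, 0, 20, 1],
    [0, 0, 0, 0, 0, 0, 0],
    [0, 0, 0, 0, 0, 0, 0],
    [0, 0, 0, 0, 0, 0, 0],
    [0, 0, 0, 0, 0, 0, 0],
    [0, 0, 0, 0, 0, 0, 0],
    [0, 0, 0, 0, 0, 0, 0]
  ]
}}

```text
t: 6.28
tcp_pos: [0.5493, -0.3506, 0.0233]
eef_rot: [0.157, 0.846, 0.374, -0.347]
ft_force: [1.0, 2.7, 5.8]
opening: 0.0155
finger_force: 59.1
```

>>> {"method": "send_rows", "body": {
  "rows": [
    [0, 0, 0, -7, 0, -7, 0],
    [0, 0, 0, -14, 0, -14, 0],
    [0, 0, 0, -28, 0, -28, 0],
    [0, 0, 0, -35, 0, -35, 0],
    [0, 0, 0, -35, 0, -35, 0],
    [0, 0, 0, -21, 0, -21, 0],
    [0, 0, 0, -7, 0, -7, 0],
    [0, 0, 0, 0, 0, 0, 0]
  ]
}}

```text
t: 7.28
tcp_pos: [0.5469, -0.3506, 0.2295]
eef_rot: [0.156, 0.846, 0.374, -0.347]
ft_force: [0.6, 0.8, -2.2]
opening: 0.0154
finger_force: 58.4
```

Run:
```python
from h import *
np.set_printoptions(suppress=True)
p0,r0,s=cur(); print(p0,s["q"].round(2),s["opening"],s["finger_force"],s["ft_force"])
p,r=grasp2tcp(HO,[-241,0,33+200],np.radians(45)); plan(p,r)
s=snapshot("scene"); im=s["pixels"][130:280,200:400]
cv2.imwrite("pics/s2.png",cv2.resize(im,None,fx=4,fy=4,interpolation=cv2.INTER_CUBIC)); pickle.dump(s,open("s2.pkl","wb"))
```

```text
[ 0.54690719 -0.35057763  0.22954909] [-0.27  0.44  1.57 -0.68  1.56  0.63] 0.015369725237568386 58.43201458454132 [ 0.64053447  0.78445368 -2.24472513]
rot units [-0.603 -0.034 -0.656] | 0.89  shift before rot [ 284.4 -221.8 -269.3]  after [ 301.1 -171.5 -287.3] world [ 98.3 439.1  -9.8]
```

View pics/s2.png

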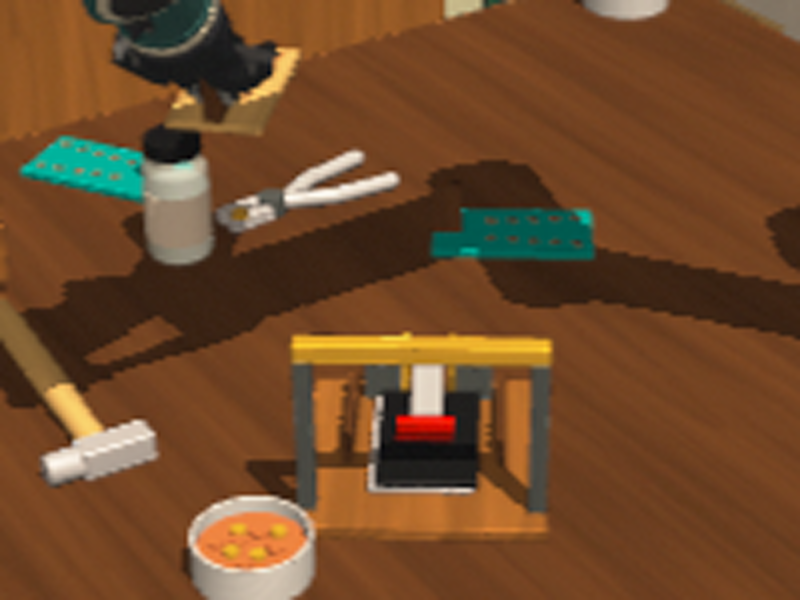

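The template is held and looks level: its rear corners are at (167,127) and (262,133) in the crop. I'll check it against the no-slip prediction and plan from the measured tool-to-template transform.

```bash
cat >> h.py <<'E'
# template in tool, from the grasp readings (tool measured, template fitted on bench)
_rg=q2R([0.157,.846,.374,-.347]);_pg=np.array([.5493,-.3506,.0233])
_rb=R.from_euler("z",BE[2])
RTT=_rg.inv()*_rb; PTT=_rg.inv().apply(np.array([BE[0],BE[1],0])-_pg)
def templ(p,r): return p+r.apply(PTT), r*RTT
def target(x,y,z,dyaw=0,pitch=0): # template origin in holder frame, mm -> tcp
    rb=R.from_euler("z",HO[2]+dyaw)*R.from_euler("y",pitch)
    r=rb*RTT.inv(); return toW(HO,[x/1e3,y/1e3,z/1e3])[0]-r.apply(PTT),r
def report():
    p,r,s=cur();o,rr=templ(p,r);l=R.from_euler("z",-HO[2])
    d=l.apply(o-[HO[0],HO[1],0])*1000; print("templ in holder mm",d.round(1),"rot deg",np.degrees((l*rr).as_rotvec()).round(2),"F",l.apply(s["ft_force"]).round(1),"t",s["t"],"q",s["q"].round(2))
E
python3 - <<'E'
from h import *
np.set_printoptions(suppress=True)
s=pickle.load(open("s2.pkl","rb")); p,r,_=cur(); o,rr=templ(p,r)
C=np.array([(-75,40,8),(-75,-40,0),(75,-40,8)])/1e3
print((proj(s,o+rr.apply(C))-[200,130])*4+1.5)
print("z tilt",rr.apply([0,0,1])); report()
plan(*target(-180,0,200))
E
```

```text
[[169.92091326 123.69053615]
 [267.11635646 138.40876714]
 [303.00683849  51.468367  ]]
z tilt [ 0.00242308 -0.00209062  0.99999488]
templ in holder mm [238.2 161.5 205. ] rot deg [-0.18  0.01 -6.92] F [-0.5 -0.5 -2.2] t 7.325 q [-0.27  0.44  1.57 -0.68  1.56  0.63]
rot units [-0.625  0.004 -0.598] | 0.87  shift before rot [ 283.5 -218.3 -275. ]  after [ 299.9 -169.1 -291.8] world [103.2 439.3  -5. ]
```

>>> {"method": "send_rows", "body": {
  "rows": [
    [0, 0, 0, 20, -15, -19, 0],
    [0, 0, 0, 35, -27, -34, 0],
    [0, 0, 0, 35, -27, -34, 0],
    [0, 0, 0, 35, -27, -34, 0],
    [0, 0, 0, 35, -27, -34, 0],
    [0, 0, 0, 35, -27, -34, 0],
    [0, 0, 0, 35, -27, -34, 0],
    [0, 0, 0, 35, -27, -34, 0],
    [0, 0, 0, 20, -15, -19, 0],
    [-0.62, 0, -0.6, 0, 0, 0, 0],
    [0, 0, 0, 0, 0, 0, 0]
  ]
}}

```text
t: 8.7
tcp_pos: [0.6494, 0.0916, 0.2214]
eef_rot: [0.178, 0.82, 0.425, -0.339]
ft_force: [-1.1, 0.1, -1.1]
opening: 0.0151
finger_force: 58.9
```

Run:
```python
from h import *
np.set_printoptions(suppress=True)
report(); plan(*target(-180,0,60)); plan(*target(-180,0,30))
t=pickle.load(open("top.pkl","rb"))
im=snapshot("top");cv2.imwrite("pics/t3.png",cv2.resize(im["pixels"][100:260,170:370],None,fx=3.5,fy=3.5,interpolation=cv2.INTER_CUBIC))
```

```text
templ in holder mm [-182.    -1.6  198.3] rot deg [-0.07 -0.26  0.09] F [ 0.6 -1.  -1.1] t 8.7 q [ 0.33  0.65  1.27 -0.46  1.87  0.95]
rot units [0.002 0.033 0.014] | 0.04  shift before rot [96.2  1.  99.1]  after [95.8  0.8 99.5] world [   0.2   -2.7 -138.1]
rot units [0.002 0.033 0.014] | 0.04  shift before rot [117.5   0.9 120.3]  after [116.9   0.7 120.8] world [   0.2   -2.7 -168.1]
```

View pics/t3.png

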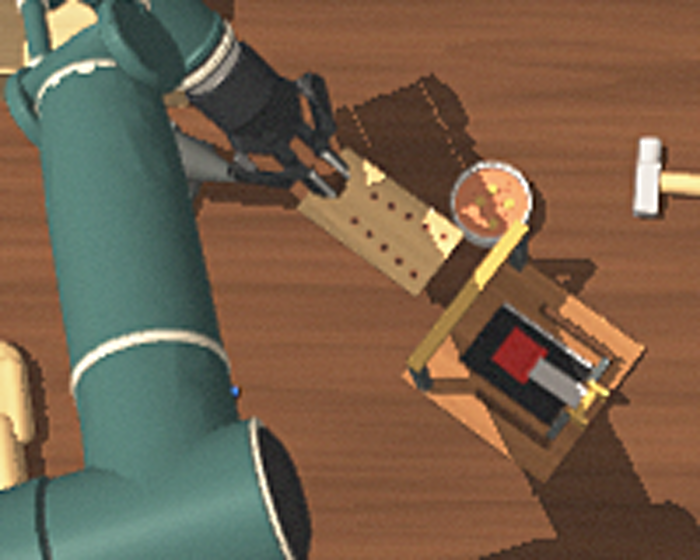

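Run:
```python
from h import *
np.set_printoptions(suppress=True,precision=3)
t=pickle.load(open("top.pkl","rb"));s=pickle.load(open("scene.pkl","rb"))
def ray(c,u,z):
    d=q2R(c["orientation"]).apply(np.linalg.inv(c["camera_matrix"])@[u[0],u[1],1]);return c["xyz"]+d*(z-c["xyz"][2])/d[2]
for X in(-180,-150):
  p,r=target(X,0,30); b=-r.apply([0,0,1])
  for u in[(240,155),(228,142),(210,158),(205,127),(190,127)]:
    for z in(.12,.09):
        w=ray(t,u,z)-p; k=w@b
        l=r.inv().apply(w)*1000; print(X,u,z,ray(t,u,z),"behind tcp",(k*1000).round(),"x,y off",l[:2].round())
print(proj(s,[ray(t,(240,155),z) for z in(.12,.09,.05)]))
im=np.hstack([cv2.resize(s["pixels"][290:400,280:400],None,fx=3.5,fy=3.5),cv2.resize(t["pixels"][110:175,175:255],None,fx=4.5,fy=5.92)])
cv2.imwrite("pics/anv.png",im)
```

```text
-180 (240, 155) 0.12 [0.671 0.202 0.12 ] behind tcp 121.0 x,y off [ 27. -48.]
-180 (240, 155) 0.09 [0.68  0.208 0.09 ] behind tcp 107.0 x,y off [ 56. -44.]
-180 (228, 142) 0.12 [0.72 0.25 0.12] behind tcp 169.0 x,y off [ 75. -35.]
-180 (228, 142) 0.09 [0.73  0.257 0.09 ] behind tcp 155.0 x,y off [104. -31.]
-180 (210, 158) 0.12 [0.656 0.313 0.12 ] behind tcp 179.0 x,y off [  85. -123.]
-180 (210, 158) 0.09 [0.665 0.321 0.09 ] behind tcp 166.0 x,y off [ 115. -121.]
-180 (205, 127) 0.12 [0.777 0.34  0.12 ] behind tcp 243.0 x,y off [150. -40.]
-180 (205, 127) 0.09 [0.788 0.349 0.09 ] behind tcp 232.0 x,y off [181. -37.]
-180 (190, 127) 0.12 [0.775 0.396 0.12 ] behind tcp 275.0 x,y off [182. -74.]
-180 (190, 127) 0.09 [0.786 0.406 0.09 ] behind tcp 264.0 x,y off [214. -71.]
-150 (240, 155) 0.12 [0.671 0.202 0.12 ] behind tcp 142.0 x,y off [ 49. -48.]
-150 (240, 155) 0.09 [0.68  0.208 0.09 ] behind tcp 128.0 x,y off [ 77. -44.]
-150 (228, 142) 0.12 [0.72 0.25 0.12] behind tcp 190.0 x,y off [ 96. -35.]
-150 (228, 142) 0.09 [0.73  0.257 0.09 ] behind tcp 177.0 x,y off [126. -31.]
-150 (210, 158) 0.12 [0.656 0.313 0.12 ] behind tcp 200.0 x,y off [ 106. -123.]
-150 (210, 158) 0.09 [0.665 0.321 0.09 ] behind tcp 188.0 x,y off [ 136. -121.]
-150 (205, 127) 0.12 [0.777 0.34  0.12 ] behind tcp 264.0 x,y off [172. -41.]
-150 (205, 127) 0.09 [0.788 0.349 0.09 ] behind tcp 253.0 x,y off [203. -37.]
-150 (190, 127) 0.12 [0.775 0.396 0.12 ] behind tcp 296.0 x,y off [203. -74.]
-150 (190, 127) 0.09 [0.786 0.406 0.09 ] behind tcp 285.0 x,y off [235. -71.]
[[320.157 286.259]
 [318.465 298.077]
 [316.238 313.629]]
```

View pics/anv.png

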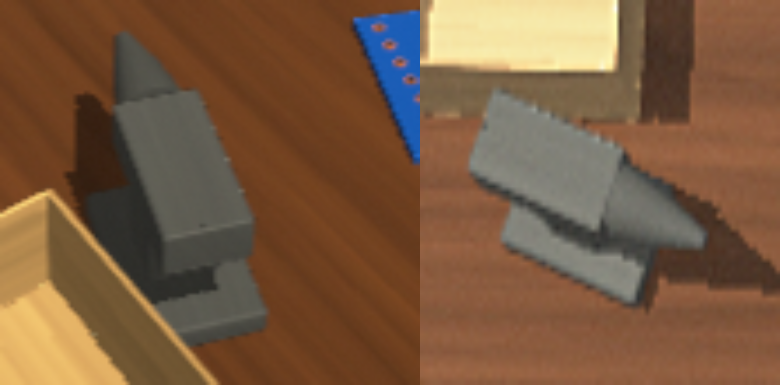

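The triangulated horn tip is about 67 mm below the tool axis at the lowest pose. I'll lower only partway in front of the mouth, then go in diagonally for extra clearance.

>>> {"method": "send_rows", "body": {
  "rows": [
    [0, 0.03, 0.01, 15, 1, 15, 0],
    [0, 0, 0, 25, 0, 25, 0],
    [0, 0, 0, 25, 0, 26, 0],
    [0, 0, 0, 15, 0, 16, 0],
    [0, 0, 0, 5, 0, 5, 0],
    [0, 0, 0, 0, 0, 0, 0]
  ]
}}

```text
t: 9.5
tcp_pos: [0.6524, 0.0883, 0.1027]
eef_rot: [0.178, 0.823, 0.423, -0.335]
ft_force: [0.2, -0.1, -1.7]
opening: 0.0152
finger_force: 58.9
```

Run:
```python
from h import *
np.set_printoptions(suppress=True)
report(); plan(*target(-110,0,32));plan(*target(-180,0,75))
```

```text
templ in holder mm [-181.2    2.6   79.2] rot deg [ 0.16  0.18 -0.11] F [-0.   0.2 -1.7] t 9.5 q [ 0.32  0.75  1.33 -0.44  1.72  1.03]
rot units [ 0.005 -0.023 -0.024] | 0.03  shift before rot [-17.4  -2.7  83.6]  after [-17.1  -2.7  83.7] world [-43.  -56.7 -47.4]
rot units [ 0.005 -0.023 -0.024] | 0.03  shift before rot [ 2.3 -2.7  3.9]  after [ 2.3 -2.7  3.9] world [-2.8  0.6 -4.4]
```

>>> {"method": "send_rows", "body": {
  "rows": [
    [0, 0, 0, -3, -2.5, 14, 0],
    [0, 0, 0, -5, 0, 26, 0],
    [0, 0, 0, -5, 0, 24, 0],
    [0, 0, 0, -3, 0, 14, 0],
    [0, 0, 0, -1, 0, 5, 0],
    [0, 0, 0, 0, 0, 0, 0]
  ]
}}

```text
t: 10.25
tcp_pos: [0.6102, 0.0325, 0.056]
eef_rot: [0.178, 0.823, 0.424, -0.334]
ft_force: [-1.1, 0.1, -1.2]
opening: 0.0152
finger_force: 58.9
```

Run:
```python
from h import *
np.set_printoptions(suppress=True)
report(); plan(*target(-100,0,27))
s=snapshot("scene"); im=cv2.resize(s["pixels"][180:280,235:355],None,fx=6,fy=6,interpolation=cv2.INTER_CUBIC)
p,r,_=cur();o,rr=templ(p,r)
u=(proj(s,o+rr.apply(np.array([(-75,40,8),(-75,-40,8),(75,-40,8),(75,40,8)])/1e3))-[235,180])*6+2.5
cv2.polylines(im,[np.round(u).astype(int)],True,(255,0,255),1)
cv2.imwrite("pics/s4.png",im)
```

```text
templ in holder mm [-111.3    0.1   32.4] rot deg [ 0.19  0.25 -0.07] F [ 0.5 -1.  -1.2] t 10.25 q [ 0.27  0.7   1.51 -0.47  1.58  1.04]
rot units [ 0.01  -0.032 -0.023] | 0.04  shift before rot [-4.  -0.1 11.9]  after [-4.  -0.1 11.9] world [-6.5 -9.1 -5.7]
```

View pics/s4.png

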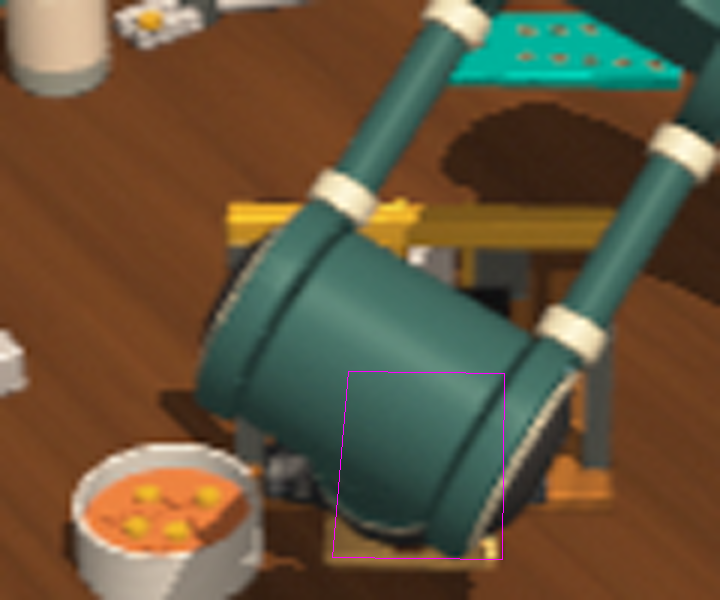

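>>> {"method": "send_rows", "body": {
  "rows": [
    [0, -0.03, -0.02, -4, 0, 12, 0],
    [0, 0, 0, -4, 0, 6, 0],
    [0, 0, 0, -6, 0, 8, 0],
    [0, 0, 0, -5, 0, 7, 0],
    [0, 0, 0, 0, 0, 0, 0]
  ]
}}

```text
t: 10.92
tcp_pos: [0.5901, 0.0029, 0.0473]
eef_rot: [0.179, 0.822, 0.424, -0.335]
ft_force: [2.8, 5.0, 4.0]
opening: 0.0148
finger_force: 60.1
```

Run:
```python
from h import *
np.set_printoptions(suppress=True)
report(); plan(*target(-60,0,25)); plan(*target(-5,0,25))
```

```text
templ in holder mm [-75.5   0.7  23.9] rot deg [0.17 0.13 0.06] F [-5.7 -0.6  4. ] t 10.925 q [ 0.24  0.67  1.58 -0.49  1.53  1.04]
rot units [ 0.02  -0.016 -0.009] | 0.03  shift before rot [-11.7  -0.6  10.1]  after [-11.7  -0.6  10.2] world [ -9.4 -12.3   1. ]
rot units [ 0.02  -0.016 -0.009] | 0.03  shift before rot [-50.8  -0.4  48.8]  after [-50.7  -0.4  48.9] world [-40.9 -57.3   1. ]
```

>>> {"method": "send_rows", "body": {
  "rows": [
    [0, 0, 0, -5, 0, 4, 0],
    [0, 0, 0, -5, 0, 4.5, 0],
    [0, 0, 0, -4.5, 0, 4.5, 0],
    [0, 0, 0, -4.5, 0, 4.5, 0],
    [0, 0, 0, -4.5, 0, 4.5, 0],
    [0, 0, 0, 0, 0, 0, 0]
  ]
}}

```text
t: 11.68
tcp_pos: [0.5713, -0.0239, 0.0473]
eef_rot: [0.179, 0.822, 0.425, -0.335]
ft_force: [3.6, 3.3, 2.4]
opening: 0.0151
finger_force: 59.6
```

Run:
```python
from h import *
np.set_printoptions(suppress=True)
report(); plan(*target(-5,0,25))
```

```text
templ in holder mm [-42.7   0.8  24. ] rot deg [0.16 0.08 0.09] F [-4.8  1.1  2.4] t 11.675 q [ 0.21  0.63  1.65 -0.5   1.5   1.03]
rot units [ 0.022 -0.01  -0.005] | 0.02  shift before rot [-27.5  -0.6  25.8]  after [-27.5  -0.5  25.9] world [-22.2 -30.5   1. ]
```

>>> {"method": "send_rows", "body": {
  "rows": [
    [0, 0, 0, -4.5, 0, 4.5, 0],
    [0, 0, 0, -4.5, 0, 4.5, 0],
    [0, 0, 0, -4.5, 0, 4.5, 0],
    [0, 0, 0, -4.5, 0, 4.5, 0],
    [0, 0, 0, -3, 0, 3, 0],
    [0, 0, 0, 0, 0, 0, 0]
  ]
}}

```text
t: 12.42
tcp_pos: [0.554, -0.0479, 0.0473]
eef_rot: [0.179, 0.822, 0.424, -0.336]
ft_force: [3.9, 3.7, 3.3]
opening: 0.0147
finger_force: 60.0
```

Run:
```python
from h import *
np.set_printoptions(suppress=True)
report(); plan(*target(-5,0,25))
```

```text
templ in holder mm [-13.1   0.4  24. ] rot deg [0.12 0.03 0.07] F [-5.3  1.1  3.3] t 12.425 q [ 0.18  0.6   1.7  -0.52  1.47  1.03]
rot units [ 0.017 -0.004 -0.005] | 0.02  shift before rot [-6.4 -0.2  4.9]  after [-6.4 -0.2  5. ] world [-4.8 -6.4  1. ]
```

Now in small pushes until the stops give a clear force rise.

>>> {"method": "send_rows", "body": {
  "rows": [
    [0, 0, 0, -2, 0, 2, 0],
    [0, 0, 0, -2, 0, 2, 0],
    [0, 0, 0, -1, 0, 1, 0],
    [0, 0, 0, 0, 0, 0, 0]
  ]
}}

```text
t: 12.92
tcp_pos: [0.551, -0.0523, 0.0473]
eef_rot: [0.178, 0.822, 0.425, -0.335]
ft_force: [4.4, 9.3, 5.5]
opening: 0.0153
finger_force: 60.5
```

```bash
python3 -c "
from h import *
report()"
```

```text
templ in holder mm [-7.9  0.4 23.8] rot deg [0.16 0.21 0.09] F [-10.2  -1.7   5.5] t 12.925 q [ 0.18  0.59  1.71 -0.53  1.46  1.03]
```

>>> {"method": "send_rows", "body": {
  "rows": [
    [0, 0, 0, -1.5, 0, 1.5, 0],
    [0, 0, 0, 0, 0, 0, 0]
  ]
}}

```text
t: 13.18
tcp_pos: [0.551, -0.0523, 0.0474]
eef_rot: [0.178, 0.823, 0.425, -0.333]
ft_force: [7.7, 14.5, 6.0]
opening: 0.0156
finger_force: 61.3
```

```bash
python3 -c "
from h import *
report()"
```

```text
templ in holder mm [-7.9  0.5 23.7] rot deg [0.2  0.42 0.11] F [-16.3  -2.    6. ] t 13.175 q [ 0.18  0.59  1.72 -0.52  1.45  1.02]
```

Position is fixed while the force rises, so it's against the stops. I'll relax slightly, open, then check before retreating.

>>> {"method": "send_rows", "body": {
  "rows": [
    [0, 0, 0, 1, 0, -1, 0],
    [0, 0, 0, 0, 0, 0, 0.6],
    [0, 0, 0, 0, 0, 0, 0.6],
    [0, 0, 0, 0, 0, 0, 0.6],
    [0, 0, 0, 0, 0, 0, 0.6]
  ]
}}

```text
t: 13.8
tcp_pos: [0.5481, -0.0549, 0.046]
eef_rot: [0.178, 0.821, 0.424, -0.337]
ft_force: [0.0, -0.3, 1.0]
opening: 0.051
finger_force: 0.0
```

>>> {"method": "send_rows", "body": {
  "rows": [
    [0, 0, 0, 3.5, 0, -3.5, 0.6],
    [0, 0, 0, 7, 0, -7, 0.6],
    [0, 0, 0, 14, 0, -14, 0.6],
    [0, 0, 0, 20, 0, -20, 0.6],
    [0, 0, 0, 0, 0, -30, 0.6],
    [0, 0, 0, 0, 0, -50, 0.6],
    [0, 0, 0, 0, 0, -50, 0.6],
    [0, 0, 0, 0, 0, -50, 0.6],
    [0, 0, 0, 0, 0, 0, 0.6]
  ]
}}

```text
t: 14.92
tcp_pos: [0.6607, 0.1051, 0.1779]
eef_rot: [0.179, 0.822, 0.426, -0.332]
ft_force: [-0.0, -0.1, 0.3]
opening: 0.0513
finger_force: 0.0
```

Run:
```python
from h import *
report()
o=[]
for n,b in(("scene",(180,280,235,355)),("top",(155,255,275,375))):
    s=snapshot(n);pickle.dump(s,open("end_"+n+".pkl","wb"));im=s["pixels"][b[0]:b[1],b[2]:b[3]]
    im=cv2.resize(im,None,fx=3.6,fy=6 if 0 else 3.6,interpolation=cv2.INTER_CUBIC)
    # expected top-face outline when home
    u=(proj(s,toW(HO,np.array([(-80,40,32),(-80,-40,32),(70,-40,32),(70,40,32)])/1e3))-[b[2],b[0]])*3.6+1.3
    for q in u: cv2.circle(im,tuple(np.round(q).astype(int)),2,(255,0,255),-1)
    o.append(im)
cv2.imwrite("pics/end.png",np.hstack(o))
```

```text
templ in holder mm [-199.8    0.2  154.2] rot deg [0.35 0.4  0.22] F [0.1 0.  0.3] t 14.925 q [ 0.34  0.7   1.26 -0.44  1.82  0.99]
```

View pics/end.png

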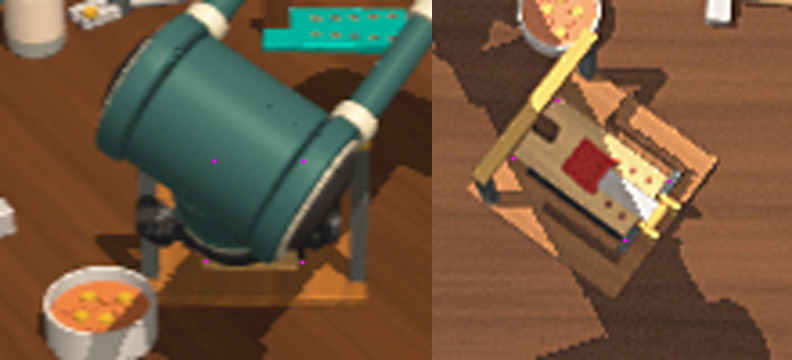

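The top view shows the beech plate under the red foot, with its front corners at the stops (669,182) and (625,240) and its outline matching the home prediction. I'll clear the arm and check numerically in the scene view.

>>> {"method": "send_rows", "body": {
  "rows": [
    [0, 0, 0, -35, 0, -35, 0.6],
    [0, 0, 0, -35, 0, -35, 0.6],
    [0, 0, 0, -35, 0, -35, 0.6],
    [0, 0, 0, 0, -50, 0, 0.6],
    [0, 0, 0, 0, -50, 0, 0.6],
    [0, 0, 0, 0, -50, 0, 0.6],
    [0, 0, 0, 0, -50, 0, 0.6],
    [0, 0, 0, 0, -50, 0, 0.6],
    [0, 0, 0, 0, 0, 0, 0.6]
  ]
}}

```text
t: 16.15
tcp_pos: [0.4488, 0.2461, 0.3196]
eef_rot: [0.179, 0.82, 0.426, -0.338]
ft_force: [1.4, -0.8, 0.6]
opening: 0.0517
finger_force: 0.0
```

Run:
```python
from h import *
np.set_printoptions(suppress=True,precision=3)
t0=pickle.load(open("top.pkl","rb"));s0=pickle.load(open("scene.pkl","rb"))
t=snapshot("top");s=snapshot("scene");print(cur()[0])
# project plates' rear edges and sample colours on a line along holder -x side in the scene view
def samp(c,P):
    u=proj(c,toW(HO,np.array(P)/1e3));return [c["pixels"][int(round(v)),int(round(x))].tolist() for x,v in u]
for y in(-30,30):
    print("beech rear top, x -95..-60",[ (x,samp(s,[(x,y,32)])[0]) for x in range(-100,-60,5)])
print("side, y 36..52 at x=0,z=32 ",[(y,samp(t,[(-10,y,32)])[0]) for y in list(range(-56,-28,4))+list(range(28,60,4))])
# bystander change in scene/top
for n,a,b in(("top",t0,t),("scene",s0,s)):
    d=cv2.absdiff(a["pixels"],b["pixels"]).max(2)
    for k,P in dict(blue=(.51,.29,.01),tin=(.74,-.06,.03)).items():
        x,v=proj(a,[P])[0].astype(int); print(n,k,x,v,d[v-14:v+15,x-14:x+15].mean().round(1))
# beech mask fit in scene: pale colour -> rear edge corners
h=cv2.cvtColor(s["pixels"],cv2.COLOR_BGR2HSV)[235:275,285:330]
u=proj(s,toW(HO,np.array([(-80,40,32),(-80,-40,32),(-80,40,24),(-80,-40,24),(70,40,32),(70,-40,32)])/1e3));print(u)
# foot: red pixels centroid vs start
for n,a in(("s0",s0),("s1",s)):
    b=a["pixels"].astype(int);m=(b[...,2]>120)&(b[...,1]<40)&(b[...,0]<50);m[:215]=0;m[260:]=0;m[:,:285]=0;m[:,330:]=0
    v,x=np.nonzero(m);print(n,len(x),x.mean() if len(x) else 0,v.mean() if len(v) else 0)
```

```text
[0.451 0.245 0.32 ]
beech rear top, x -95..-60 [(-100, [23, 49, 83]), (-95, [34, 70, 105]), (-90, [83, 157, 210]), (-85, [71, 134, 182]), (-80, [92, 177, 233]), (-75, [95, 184, 237]), (-70, [96, 184, 237]), (-65, [96, 183, 236])]
beech rear top, x -95..-60 [(-100, [24, 51, 85]), (-95, [31, 62, 98]), (-90, [64, 122, 170]), (-85, [81, 154, 207]), (-80, [108, 206, 246]), (-75, [101, 191, 241]), (-70, [101, 190, 241]), (-65, [100, 191, 241])]
side, y 36..52 at x=0,z=32  [(-56, [50, 81, 117]), (-52, [46, 74, 106]), (-48, [56, 83, 121]), (-44, [32, 38, 55]), (-40, [73, 98, 119]), (-36, [193, 255, 255]), (-32, [160, 239, 255]), (28, [160, 241, 255]), (32, [156, 231, 251]), (36, [156, 231, 251]), (40, [155, 234, 255]), (44, [111, 163, 218]), (48, [45, 67, 100]), (52, [36, 51, 75]), (56, [36, 51, 75])]
top blue 220 202 7.9
top tin 311 146 3.0
scene blue 388 313 1.3
scene tin 248 269 1.2
[[291.96  252.117]
 [318.499 252.367]
 [292.013 254.236]
 [318.479 254.486]
 [294.18  224.26 ]
 [318.691 224.476]]
s0 65 305.9076923076923 236.30769230769232
s1 46 306.1521739130435 234.02173913043478
```

```bash
python3 -c "
from workcell import env
print(env.close_job())"
```

```text
the job is handed in; nothing more can be done
None
```

The job is handed in, but no verdict came back. By my last camera and force checks, the beech template is on the pile against the back stops (front edge about 67–68 mm, within about 2 mm of the middle line), with the press foot raised on it and the gripper clear; I did not measure the press-arm angle or the pile plates directly.

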